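# Find and slacken the left-hand-threaded cap on a bench fuel-gas outlet

### The job

Two look-alike brass wing caps close the two bench outlets: one is compressed air with an ordinary thread, the other is fuel gas with a left-hand thread, and nothing shows which is which. Gently try the caps both ways to feel which one is left-handed, loosen that one by a good third of a turn (it stays on its thread), and leave the other one screwed fully home. Do not force anything: neither outlet column may be twisted by more than ten degrees, and leave the dishes, the marker pot and the tube rack where they stand.

Things in the scene. Friction and masses are not known exactly. Their poses are not given: they have to be found in the camera images.
- manifold: Fixed grey manifold block on the bench, 100 mm (its x) by 320 mm (its y), 26 mm high; origin under its centre. Two alike outlets stand on it, 100 mm either side of its centre along its y. Which one carries the left-hand thread differs from start to start. At the start both wings lie along its x axis.
- grip_left (a point): Fixed point on the turning axis of the left outlet (manifold +y side), 168 mm above the bench: where to grip its brass wing cap, 12 mm below the wing's top. The wing is an upright bar 46 mm long, 10 mm thick (fingers close across it), 36 mm tall, on a round collar 38 mm across, 18 mm high, bench +126 to +144 mm. Axes as the manifold's, z up; they do not turn with the cap.
- grip_right (a point): Fixed point on the turning axis of the right outlet (manifold -y side), 168 mm above the bench: where to grip its brass wing cap, 12 mm below the wing's top. The wing is an upright bar 46 mm long, 10 mm thick (fingers close across it), 36 mm tall, on a round collar 38 mm across, 18 mm high, bench +126 to +144 mm. Axes as the manifold's, z up; they do not turn with the cap.
- cap_a (a joint): Turn of cap A on its column, rad: 0 = fully home (the start), positive = anticlockwise from above. A and B are the two caps; which one sits on the left outlet is not known. From home the left-hand cap turns only clockwise (negative), the other only anticlockwise, to a stop 3.0 rad away, rising 0.64 mm per rad. Turning takes a steady 0.17 N m either way; pressed home it does not yield.
- column_a (a joint): Twist of the column under cap A, rad, anticlockwise positive, 0 at rest. A steel post 46 mm across at most, with a small side tap out to 42 mm at bench +100 mm, sprung at 2.0 N m per rad: the 0.17 N m that turns a cap winds it 0.085 rad and no more; a cap forced against home or its stop winds it on. It springs back when let go. Ten degrees take 0.35 N m.
- cap_b (a joint): Turn of cap B on its column, rad: 0 = fully home (the start), positive = anticlockwise from above. A and B are the two caps; which one sits on the left outlet is not known. From home the left-hand cap turns only clockwise (negative), the other only anticlockwise, to a stop 3.0 rad away, rising 0.64 mm per rad. Turning takes a steady 0.17 N m either way; pressed home it does not yield.
- column_b (a joint): Twist of the column under cap B, rad, anticlockwise positive, 0 at rest. A steel post 46 mm across at most, with a small side tap out to 42 mm at bench +100 mm, sprung at 2.0 N m per rad: the 0.17 N m that turns a cap winds it 0.085 rad and no more; a cap forced against home or its stop winds it on. It springs back when let go. Ten degrees take 0.35 N m.
- dish_stack: Bystander: stack of three culture dishes, 90 mm across, 47 mm high, loose; origin under its centre.
- marker_pot: Bystander: yellow pot of markers, 76 mm across, 125 mm high with the markers, loose; origin under its centre.
- tube_rack: Bystander: aluminium rack of capped tubes, 110 x 200 mm (its x and y), 78 mm high, loose; origin under its centre.

How it is judged:
By the outcome, as a careful person would: the job done as asked, in the order asked, and still so for the second after the job is handed in, with the robot touching nothing.
It also fails if it takes over 72 s, if anything falls off the work surface, if the arm or the gripper's body presses on something with over 40 N, if the wrist force passes 120 N, or if a joint passes its speed limit or range.

### The arm

A 6-joint arm with a two-finger parallel gripper is mounted at the origin on the work surface. World frame = base frame: x ahead of the robot, y to its left, z up, the work surface at z = 0. Lengths are in m, angles in rad, forces in N, time in s.
With the tool pointing down it reaches from about 0.35 to 0.85 m from the base axis. Payload 8.1 kg.
Tool frame: the origin (TCP) lies at the very end of the fingers, on their centre line; the grasp point (between the pads) lies 19 mm behind it; z points along the fingers, y is the line along which they close (so a half turn about z gives the same grasp; the last joint's range is limited). The gripper opens to 93 mm and grips with 3 to 60 N. Pads are 15 mm wide; open, the fingers measure 128 mm over their backs; the gripper's body (75 mm by 188 mm) begins 65 mm behind the grasp point.
Start: joints at [-1.344, 0.13, 1.488, -0, 1.523, -0.085], TCP at [0.184, -0.571, 0.219] pointing down, gripper open.
Joint ranges: [-2.96, 2.96], [-0.89, 2.26], [0.02, 2.5], [-1.34, 4.48], [0, 2.73], [-2.66, 2.66]. Speed limits (rad/s): [2.39, 2.39, 2.79, 3.14, 3.14, 3.14].

### API

Orientations are given as a rotation vector (axis times angle).
In Python, from plant import monitor, eyes, ticket gives the robot as it stands.
- The arm moves only by the tool arm_command, never from a script. Its argument "deltas" is a list that holds one entry, the list of rows, each a list of 6 numbers: the shift along the world's x, y, z in cm, then the turn, a rotation vector about the world's x, y, z in degrees. In form: [[[tx, ty, tz, rx, ry, rz], ...]]. A call has 1 to 12 rows; each row shifts and turns the commanded pose from where the row before left it; what a row does not reach is not made up. A row lasts 1/12 s, in which the tool goes at most 41.7 mm and 7.16 degrees, less where a joint would pass 70% of its speed; a pose out of reach is approached as far as the arm can. A call is refused whole if a number of a shift passes 4.17 or a number of a turn 7.16, either way. A call with a gripper value outside its range is refused whole. "gripper" is the opening, from -1 (shut) to 1 (fully open), set as the call begins (left out, the last holds). The fingers move at their own pace and stop on an object; "squeeze" is the grip in N (left out, the last holds). Time passes only in rows, so rows that do not move let the fingers close. It gives the time, the measured TCP pose, the force, the opening and the grip force at its end, in the units of the state.
- monitor.read_state(): the state, without advancing time (a new reading comes with each control period).
- eyes.read_camera(name): name is "scene" or "top" or "wrist"; returns the picture (420x560x3 uint8, blue, green, red); there is no depth.
- eyes.camera_model(name): a dict with "fx", "fy", "cx", "cy" (pixels), "rvec" (rotation vector, rad) and "tvec" (3), from world to camera coordinates, as OpenCV has them. Camera axes: x right, y down, z forward; pixel columns grow to the right and rows downward; lengths in m; the calibration is good to about 2 mm. A picture is of the moment at which its call begins: read the wrist's pose just before it. camera_model takes no time and is no camera call; for the wrist camera it gives the pose at the moment of the call.
- ticket.close_job(): hands the job in; it is judged then, once.
The state is a dict: "t": time; "q": joint angles; "dq": joint speeds; "joint_torque": joint torques, N m; "tool_pos": TCP position; "orientation": TCP orientation; "force": force on the tool from outside, world axes, zero at the start; "wrist_torque": the same for the moment, N m; "opening": finger opening in m; "gripper_force": force on a finger pad.
Only numpy, scipy, OpenCV 4.12 (cv2) and the standard library are available. Lean on these libraries where they do the work, as an engineer would, in place of code of your own. Each camera call takes 0.05 s, during which the arm holds its last target. There are 200 camera calls.

## Working session

There is one attempt and no reset: what is moved stays moved. The work goes in short steps, Python scripts to look and compute and a tool call to move; the robot and the scene stay as the last step left them, time stands still between calls to the robot, and variables do not carry over. Pictures are saved under pics/ and viewed, at most 10 in all, crops included, and the job is handed in when it is done.

Besides the shell and the picture viewer there is one more tool, called after "Call:" as name([rows], argument=value, ...), one row to a line, values as JSON. arm_command: Moves the arm, as the interface text tells. Its arguments: {"type":"object","properties":{"deltas":{"type":"array"},"gripper":{"type":"number"},"squeeze":{"type":"number"}},"required":["deltas"]}

```bash
mkdir -p pics
python3 - <<'E'
from plant import monitor, eyes
import cv2
s=monitor.read_state(); print(s)
for n in("top","scene"):
    cv2.imwrite(f"pics/{n}0.png",cv2.resize(eyes.read_camera(n),(800,600),interpolation=cv2.INTER_CUBIC)); print(eyes.camera_model(n))
E
```

```text
{'t': 0.0, 'q': array([-1.34442367e+00,  1.31124356e-01,  1.48928413e+00, -2.28936394e-05,
        1.52302021e+00, -8.53826563e-02]), 'dq': array([ 0.0005561 ,  0.0013408 , -0.00189214, -0.00020056, -0.00064075,
        0.00011965]), 'joint_torque': array([-1.08967934e-04, -5.59834528e+01, -4.91760957e+01,  7.65342289e-02,
        3.49036662e-02, -1.55046887e-04]), 'tool_pos': array([ 0.18393028, -0.57050384,  0.21760679]), 'orientation': array([-3.10169494e+00, -4.87441032e-01,  2.38832605e-04]), 'force': array([ 0.03425203,  0.57249303, -0.33474722]), 'wrist_torque': array([-0.02503032, -0.05091296,  0.02006547]), 'gripper_force': 0.0, 'opening': 0.09320991222242993}
{'fx': 519.4888828900587, 'fy': 519.4888828900587, 'cx': 274.84789660862464, 'cy': 204.89559182200435, 'rvec': array([ 2.15547845, -2.12357841,  0.1425673 ]), 'tvec': array([0.00252275, 0.65497175, 1.39484797])}
{'fx': 424.720413238001, 'fy': 424.720413238001, 'cx': 280.8495992421436, 'cy': 211.35246310876644, 'rvec': array([ 0.87580163,  2.57804559, -1.00971921]), 'tvec': array([ 0.52584911, -0.20655211,  1.65235205])}
```

View pics/top0.png

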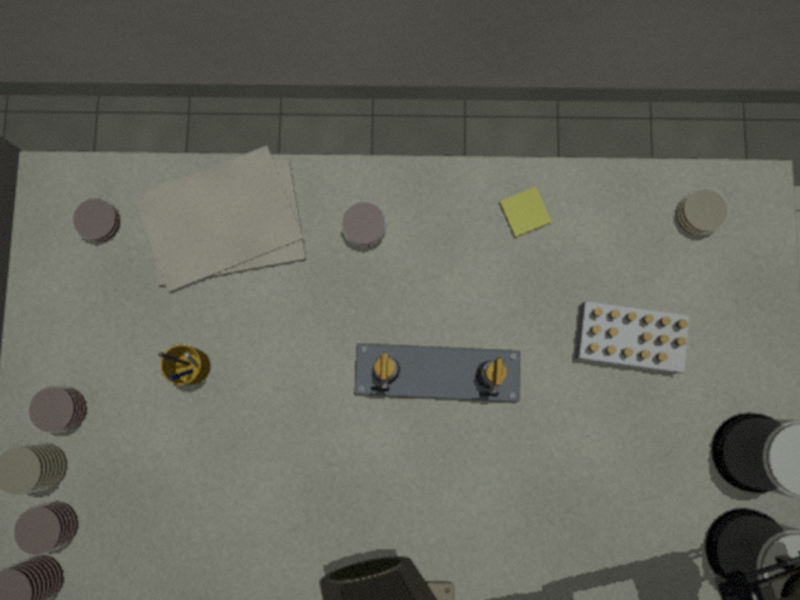

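View pics/scene0.png

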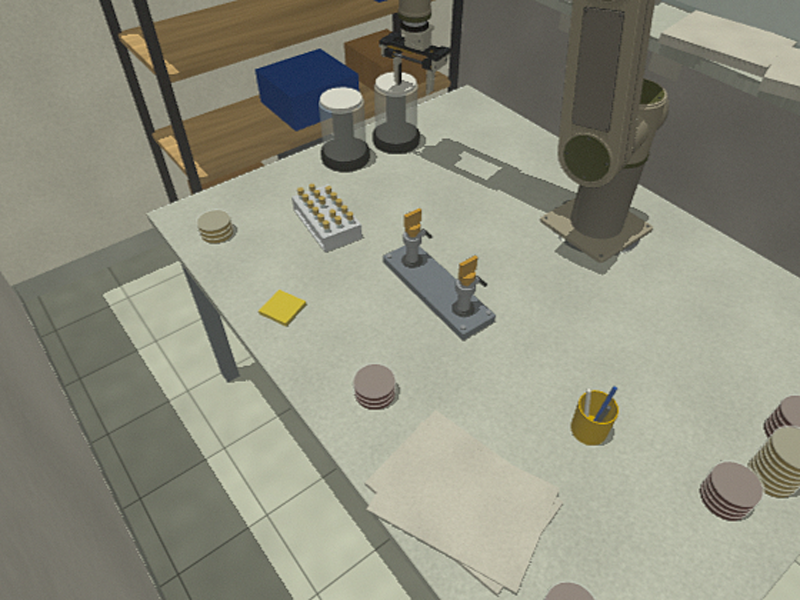

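The top view shows the manifold with corners near (357,344), (520,348), (519,402) and (355,397). The wing caps are at about (385,366) and (498,371), and the tube rack is to the right of the manifold. I'll enlarge that area.

```bash
cat > h.py <<'E'
import cv2,numpy as np
from plant import monitor,eyes
def ray(n,uv,z,m=None):
    m=m or eyes.camera_model(n); R=cv2.Rodrigues(m['rvec'])[0]; c=-R.T@m['tvec']
    d=R.T@np.array([(uv[0]-m['cx'])/m['fx'],(uv[1]-m['cy'])/m['fy'],1]); return c+d*(z-c[2])/d[2]
def proj(n,P,m=None):
    m=m or eyes.camera_model(n); K=np.array([[m['fx'],0,m['cx']],[0,m['fy'],m['cy']],[0,0,1]])
    return cv2.projectPoints(np.float64(P).reshape(-1,1,3),m['rvec'],m['tvec'],K,None)[0][:,0]
E
python3 - <<'E'
from h import *
im=eyes.read_camera("top"); c=im[230:290,240:370]
cv2.imwrite("pics/c1.png",cv2.resize(c,None,fx=6,fy=6,interpolation=cv2.INTER_CUBIC))
E
```

```text
(no output)
```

View pics/c1.png

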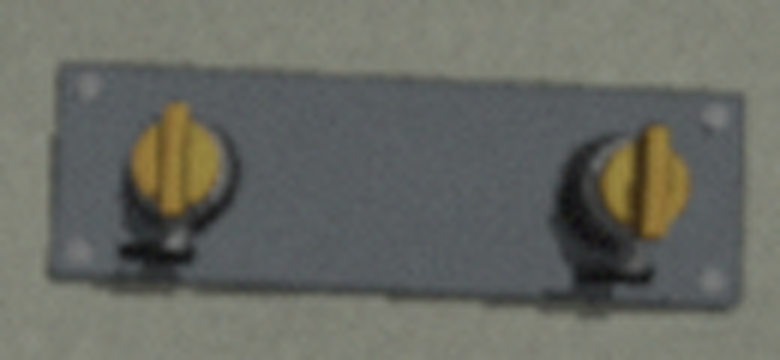

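Run:
```python
from h import *
f=lambda p,z: ray("top",(240+(p[0]+.5)/6-.5,230+(p[1]+.5)/6-.5),z)
C=[f(p,.026) for p in((58,64),(745,93),(738,303),(48,274))]
for c in C: print(c.round(4))
c=np.mean(C,0); y=(C[0]+C[3]-C[1]-C[2])/2; x=(C[0]+C[1]-C[2]-C[3])/2
print("center",c.round(4),"len",np.linalg.norm(y),np.linalg.norm(x),"yaw from y",np.degrees(np.arctan2(-y[0],y[1])),"from x",np.degrees(np.arctan2(x[1],x[0])))
u=y/np.linalg.norm(y); print("gripL",c+.1*u,"gripR",c-.1*u)
for a,b in(((177,103),(170,215)),((656,125),(650,238))):
    A,B=f(a,.18),f(b,.18); print("wing",((A+B)/2).round(4),np.linalg.norm(A-B),np.degrees(np.arctan2(*(A-B)[[1,0]])))
s=monitor.read_state(); R=cv2.Rodrigues(s['orientation'])[0]; print(R.round(3))
```

```text
[0.5573 0.0825 0.026 ]
[ 0.5485 -0.2366  0.026 ]
[ 0.4521 -0.2325  0.026 ]
[0.4603 0.0849 0.026 ]
center [ 0.5045 -0.0754  0.026 ] len 0.31836354105764003 0.09676273448283369 yaw from y -1.5262466187429538 from x -1.9169546143176603
gripL [0.50721    0.02456917 0.026     ] gripR [ 0.50188303 -0.17535987  0.026     ]
wing [0.5068 0.0242 0.18  ] 0.046295645720121514 -2.5848027765741852
wing [ 0.5005 -0.174   0.18  ] 0.04656698971697885 -3.3198104914946955
[[ 0.952  0.307 -0.   ]
 [ 0.307 -0.952  0.001]
 [ 0.    -0.001 -1.   ]]
```

Both sizes check out: the manifold measures 0.318 x 0.097 m and each wing is 46 mm long. Yaw is about -1.8°, with the left grip at (0.507, 0.0245) and the right at (0.501, -0.175). I'll move over the right cap and turn +160° so the last joint has room for the clockwise turn.

Call:
arm_command([
  [[1.32,1.65,0.2,0,0,6.68],[1.32,1.65,0.2,0,0,6.68],[1.32,1.65,0.2,0,0,6.68],[1.32,1.65,0.2,0,0,6.68],[1.32,1.65,0.2,0,0,6.68],[1.32,1.65,0.2,0,0,6.68],[1.32,1.65,0.2,0,0,6.68],[1.32,1.65,0.2,0,0,6.68],[1.32,1.65,0.2,0,0,6.68],[1.32,1.65,0.2,0,0,6.68],[1.32,1.65,0.2,0,0,6.68],[1.32,1.65,0.2,0,0,6.68]],
], gripper=1)

```text
t: 1.15
tool_pos: [0.3429, -0.372, 0.2425]
orientation: [-2.054, -2.377, -0.0]
force: [-0.5, -1.2, -0.8]
opening: 0.0927
gripper_force: 0.0
```

Call:
arm_command([
  [[1.32,1.65,0,0,0,6.68],[1.32,1.65,0,0,0,6.68],[1.32,1.65,0,0,0,6.68],[1.32,1.65,0,0,0,6.68],[1.32,1.65,0,0,0,6.68],[1.32,1.65,0,0,0,6.68],[1.32,1.65,0,0,0,6.68],[1.32,1.65,0,0,0,6.68],[1.32,1.65,0,0,0,6.68],[1.32,1.65,0,0,0,6.68],[1.32,1.65,0,0,0,6.68],[0,0,0,0,0,0]],
])

```text
t: 2.15
tool_pos: [0.4892, -0.1888, 0.2423]
orientation: [0.218, 3.134, 0.002]
force: [0.9, -1.0, -0.3]
opening: 0.0932
gripper_force: 0.0
```

Run:
```python
from h import *
s=monitor.read_state();m=eyes.camera_model("wrist");im=eyes.read_camera("wrist")
R=cv2.Rodrigues(s['orientation'])[0]
print(s['t'],s['tool_pos'],s['q'],"yaw",np.degrees(np.arctan2(R[1,1],R[0,1])),R[:,2],s['force'],s['wrist_torque'])
print(proj("wrist",[[.501,-.1748,.18],[.478,-.1741,.18],[.524,-.1755,.18]],m),m)
cv2.imwrite("pics/w1.png",im)
```

```text
2.15 [ 0.48915274 -0.1888422   0.24225836] [-4.67236064e-01 -8.38563632e-02  1.66294730e+00  1.38531224e-03
  1.56295961e+00 -1.89919124e+00] yaw 82.04434863913706 [ 2.15145772e-04  1.44303229e-03 -9.99998936e-01] [ 0.88687279 -0.98902706 -0.28192355] [ 0.02690468 -0.1221406  -0.00927183]
[[293.70003299 234.57159609]
 [290.90838634 205.72682658]
 [296.34285529 261.87863372]] {'fx': 321.13929546707374, 'fy': 321.13929546707374, 'cx': 273.9620574763427, 'cy': 207.92690088718902, 'rvec': array([-2.19179519, -1.90752271, -0.28689619]), 'tvec': array([ 0.11877557, -0.52999297,  0.26452248])}
```

View pics/w1.png

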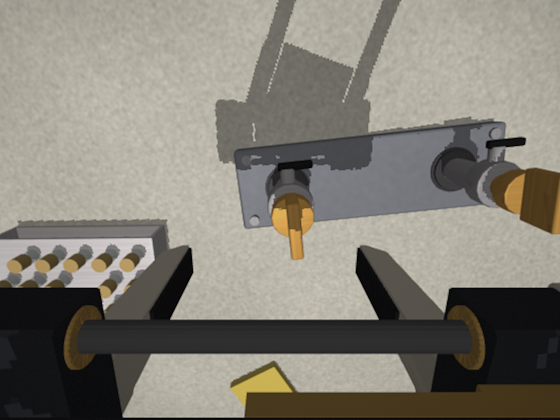

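The wrist view puts the right wing's top from (292,206) to (297,258), within about 1 px of my projected position. I'll align over it, then descend.

Call:
arm_command([
  [[0.7,0.8,0,0,0,3.4],[0.65,0.85,0,0,0,3.3],[0,0,0,0,0,0],[0,0,0,0,0,0],[0,0,0,0,0,0],[0,0,0,0,0,0]],
])

```text
t: 2.7
tool_pos: [0.5007, -0.1758, 0.2426]
orientation: [-0.054, -3.141, 0.0]
force: [-0.3, -1.1, 0.3]
opening: 0.093
gripper_force: 0.0
```

```bash
cat > st.py <<'E'
from h import *
s=monitor.read_state(); R=cv2.Rodrigues(s['orientation'])[0]
print(round(s['t'],2),s['tool_pos'].round(4),"yaw",np.degrees(np.arctan2(R[1,1],R[0,1])).round(2),"F",s['force'].round(2),"T",s['wrist_torque'].round(3),"q6",s['q'][5].round(3),"open",round(s['opening'],4),"g",round(s['gripper_force'],1))
E
python3 st.py
```

```text
2.7 [ 0.5007 -0.1758  0.2426] yaw 88.04 F [-0.29 -1.06  0.35] T [ 0.033 -0.147 -0.021] q6 -1.971 open 0.093 g 0.0
```

Call:
arm_command([
  [[0,0.1,-1.2,0,0,0],[0,0,-1.2,0,0,0],[0,0,-1.2,0,0,0],[0,0,-1.2,0,0,0],[0,0,-1.2,0,0,0],[0,0,-1.2,0,0,0],[0,0,-1.1,0,0,0],[0,0,-0.9,0,0,0],[0,0,0,0,0,0],[0,0,0,0,0,0],[0,0,0,0,0,0]],
])

```text
t: 3.62
tool_pos: [0.5016, -0.1742, 0.1512]
orientation: [0.049, 3.14, -0.001]
force: [0.1, -1.1, -0.2]
opening: 0.0927
gripper_force: 0.0
```

```bash
python3 st.py
```

```text
3.62 [ 0.5016 -0.1742  0.1512] yaw 88.21 F [ 0.06 -1.13 -0.17] T [ 0.057 -0.117 -0.003] q6 -1.97 open 0.0927 g 0.0
```

Call:
arm_command([
  [[0,0,0,0,0,0],[0,0,0,0,0,0],[0,0,0,0,0,0],[0,0,0,0,0,0],[0,0,0,0,0,0],[0,0,0,0,0,0],[0,0,0,0,0,0],[0,0,0,0,0,0],[0,0,0,0,0,0],[0,0,0,0,0,0]],
], gripper=-1, squeeze=20)

```text
t: 4.45
tool_pos: [0.5012, -0.174, 0.1506]
orientation: [-0.049, -3.141, -0.0]
force: [-0.2, 0.4, -0.6]
opening: 0.0311
gripper_force: 0.0
```

```bash
python3 st.py
```

```text
4.45 [ 0.5012 -0.174   0.1506] yaw 88.21 F [-0.18  0.4  -0.56] T [ 0.055 -0.172  0.039] q6 -1.97 open 0.0311 g 0.0
```

Call:
arm_command([
  [[0,0,0,0,0,0],[0,0,0,0,0,0],[0,0,0,0,0,0],[0,0,0,0,0,0],[0,0,0,0,0,0],[0,0,0,0,0,0],[0,0,0,0,0,0]],
])

```text
t: 5.03
tool_pos: [0.5012, -0.1739, 0.1506]
orientation: [-0.049, -3.141, -0.0]
force: [0.5, 2.0, 0.6]
opening: 0.01
gripper_force: 20.0
```

```bash
python3 st.py
```

```text
5.03 [ 0.5012 -0.1739  0.1506] yaw 88.21 F [0.5  1.98 0.61] T [ 0.423 -0.121  0.041] q6 -1.97 open 0.01 g 20.0
```

The wing is gripped with an opening of 10.0 mm, and the side force is only about 2 N. First feel: anticlockwise 6°.

Call:
arm_command([
  [[0,0,0,0,0,1.5],[0,0,0,0,0,1.5],[0,0,0,0,0,1.5],[0,0,0,0,0,1.5],[0,0,0,0,0,0],[0,0,0,0,0,0],[0,0,0,0,0,0]],
])

```text
t: 5.62
tool_pos: [0.5012, -0.1738, 0.1506]
orientation: [0.114, -3.139, -0.001]
force: [-0.6, 2.9, 1.0]
opening: 0.0097
gripper_force: 20.0
```

```bash
python3 st.py
```

```text
5.62 [ 0.5012 -0.1738  0.1506] yaw 94.16 F [-0.64  2.86  0.98] T [ 0.735 -0.187 -0.245] q6 -2.074 open 0.0097 g 20.0
```

Call:
arm_command([
  [[0,0,0,0,0,1.5],[0,0,0,0,0,0],[0,0,0,0,0,0],[0,0,0,0,0,0],[0,0,0,0,0,0]],
])

```text
t: 6.03
tool_pos: [0.5012, -0.1738, 0.1506]
orientation: [0.155, -3.138, -0.001]
force: [-0.6, 4.4, 2.2]
opening: 0.01
gripper_force: 20.1
```

```bash
python3 st.py
```

```text
6.03 [ 0.5012 -0.1738  0.1506] yaw 95.67 F [-0.61  4.44  2.2 ] T [ 1.059 -0.178 -0.202] q6 -2.101 open 0.01 g 20.1
```

Call:
arm_command([
  [[0,0,0,0,0,-1.5],[0,0,0,0,0,-1.5],[0,0,0,0,0,-1.5],[0,0,0,0,0,-1.5],[0,0,0,0,0,-1.5],[0,0,0,0,0,0],[0,0,0,0,0,0],[0,0,0,0,0,0],[0,0,0,0,0,0]],
])

```text
t: 6.78
tool_pos: [0.5012, -0.174, 0.1506]
orientation: [-0.048, -3.141, -0.0]
force: [-0.4, 4.6, 0.8]
opening: 0.0101
gripper_force: 20.0
```

```bash
python3 st.py
```

```text
6.78 [ 0.5012 -0.174   0.1506] yaw 88.24 F [-0.38  4.61  0.8 ] T [ 0.959 -0.17   0.024] q6 -1.971 open 0.0101 g 20.0
```

Call:
arm_command([
  [[0,0,0,0,0,-1.5],[0,0,0,0,0,-1.5],[0,0,0,0,0,-1.5],[0,0,0,0,0,-1.5],[0,0,0,0,0,-1],[0,0,0,0,0,0],[0,0,0,0,0,0],[0,0,0,0,0,0],[0,0,0,0,0,0]],
])

```text
t: 7.53
tool_pos: [0.5012, -0.1741, 0.1506]
orientation: [-0.24, -3.132, 0.0]
force: [-1.0, 4.2, 0.8]
opening: 0.0102
gripper_force: 20.0
```

```bash
python3 st.py
```

```text
7.53 [ 0.5012 -0.1741  0.1506] yaw 81.23 F [-0.99  4.2   0.76] T [ 0.693 -0.122  0.176] q6 -1.849 open 0.0102 g 20.0
```

So far this suggests anticlockwise is blocked and clockwise turns. The noise is about 0.03 N m, so I'll push slightly further clockwise and take several readings.

Call:
arm_command([
  [[0,0,0,0,0,-1.5],[0,0,0,0,0,0],[0,0,0,0,0,0],[0,0,0,0,0,0]],
])

```text
t: 7.87
tool_pos: [0.5012, -0.1742, 0.1506]
orientation: [-0.281, -3.129, 0.0]
force: [-1.1, 2.7, 0.5]
opening: 0.0095
gripper_force: 20.0
```

```bash
cat > avg.py <<'E'
from h import *
T=[]
for _ in range(5):
    T.append(monitor.read_state()['wrist_torque'][2]); eyes.read_camera("wrist")
print("Tz",np.mean(T).round(3),np.round(T,3))
E
python3 st.py; python3 avg.py
```

```text
7.87 [ 0.5012 -0.1742  0.1506] yaw 79.75 F [-1.08  2.73  0.46] T [ 0.615 -0.092  0.162] q6 -1.823 open 0.0095 g 20.0
Tz 0.172 [0.162 0.146 0.215 0.146 0.192]
```

The torque levels off at 0.17 N m clockwise, which means the right cap turns clockwise and is the left-hand one. I'll unload it, let go, and try the left cap both ways as a cross-check before loosening.

Call:
arm_command([
  [[0,0,0,0,0,1.5],[0,0,0,0,0,1.5],[0,0,0,0,0,2],[0,0,0,0,0,0]],
])

```text
t: 8.45
tool_pos: [0.5012, -0.174, 0.1506]
orientation: [0.143, 3.138, 0.0]
force: [-0.8, 4.3, 1.1]
opening: 0.0103
gripper_force: 20.0
```

Call:
arm_command([
  [[0,0,0,0,0,0],[0,0,0,0,0,0],[0,0,0,0,0,0],[0,0,0,0,0,0],[0,0,0,0,0,0],[0,0,1,0,0,0],[0,0,2,0,0,0],[0,0,2,0,0,0],[0,0,2,0,0,0],[0,0,2,0,0,0],[0,0,0,0,0,0],[0,0,0,0,0,0]],
], gripper=0)

```text
t: 9.45
tool_pos: [0.5021, -0.1746, 0.2427]
orientation: [0.145, 3.135, -0.002]
force: [0.0, -0.7, -0.8]
opening: 0.0465
gripper_force: 0.0
```

```bash
python3 st.py
```

```text
9.45 [ 0.5021 -0.1746  0.2427] yaw 84.7 F [ 0.   -0.72 -0.85] T [ 0.064 -0.178 -0.016] q6 -1.909 open 0.0465 g 0.0
```

Call:
arm_command([
  [[0.1,2,0,0,0,0.5],[0.1,2,0,0,0,0.5],[0.1,2,0,0,0,0.5],[0.1,2,0,0,0,0.5],[0.1,2,0,0,0,0.5],[0.1,2,0,0,0,0.5],[0,2,0,0,0,0.5],[0,2,0,0,0,0],[0,2,0,0,0,0],[0,2,0,0,0,0],[0,0,0,0,0,0],[0,0,0,0,0,0]],
])

```text
t: 10.45
tool_pos: [0.5065, 0.0266, 0.2393]
orientation: [-0.046, -3.139, 0.0]
force: [-0.8, -0.5, -0.4]
opening: 0.0462
gripper_force: 0.0
```

Call:
arm_command([
  [[0,0,0,0,0,0],[0,0,0,0,0,0]],
])

```text
t: 10.62
tool_pos: [0.5069, 0.0251, 0.2401]
orientation: [-0.05, -3.14, 0.0]
force: [-1.2, 0.4, 1.2]
opening: 0.0466
gripper_force: 0.0
```

```bash
python3 - <<'E'
from h import *
m=eyes.camera_model("wrist");im=eyes.read_camera("wrist")
p=proj("wrist",[[.5072,.0255,.18],[.4842,.0262,.18],[.5302,.0248,.18]],m); print(p)
u,v=p[0].astype(int); c=im[v-60:v+60,u-80:u+80]; print(u-80,v-60)
cv2.imwrite("pics/w2.png",cv2.resize(c,None,fx=5,fy=5,interpolation=cv2.INTER_CUBIC))
E
python3 st.py
```

```text
[[273.99468994 223.75101353]
 [273.96525106 193.79815892]
 [274.02252461 252.07165949]]
193 163
10.67 [0.507  0.0251 0.2402] yaw 88.14 F [-0.46 -0.42  0.44] T [ 0.037 -0.112 -0.021] q6 -1.59 open 0.0466 g 0.0
```

View pics/w2.png

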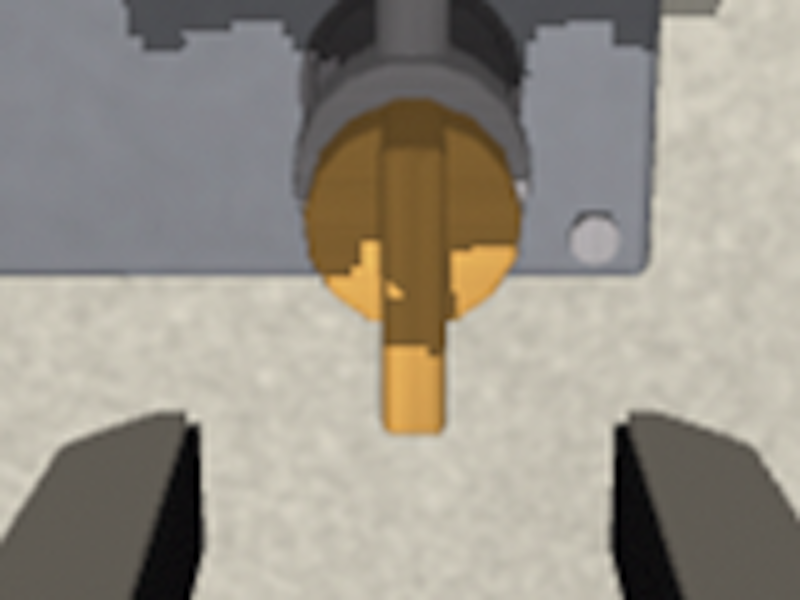

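The left wing is centred at crop x=413 and the fingers at x=407, so the tool is about 1 mm too far to -y. I'll correct that and descend.

Call:
arm_command([
  [[-0.05,0.13,-1.2,0,0,0],[0,0,-1.2,0,0,0],[0,0,-1.2,0,0,0],[0,0,-1.2,0,0,0],[0,0,-1.2,0,0,0],[0,0,-1.2,0,0,0],[0,0,-1.0,0,0,0],[0,0,-0.8,0,0,0],[0,0,0,0,0,0],[0,0,0,0,0,0]],
])

```text
t: 11.5
tool_pos: [0.5064, 0.0273, 0.1502]
orientation: [-0.049, -3.14, -0.0]
force: [0.3, -0.2, 0.1]
opening: 0.0463
gripper_force: 0.0
```

Call:
arm_command([
  [[0,0,0,0,0,0],[0,0,0,0,0,0],[0,0,0,0,0,0],[0,0,0,0,0,0],[0,0,0,0,0,0],[0,0,0,0,0,0],[0,0,0,0,0,0],[0,0,0,0,0,0],[0,0,0,0,0,0],[0,0,0,0,0,0]],
], gripper=-1, squeeze=20)

```text
t: 12.33
tool_pos: [0.5068, 0.0264, 0.1509]
orientation: [0.05, 3.141, -0.002]
force: [-0.4, -5.2, 1.5]
opening: 0.0098
gripper_force: 20.0
```

```bash
python3 st.py; python3 avg.py
```

```text
12.33 [0.5068 0.0264 0.1509] yaw 88.18 F [-0.36 -5.2   1.54] T [-1.002 -0.074 -0.011] q6 -1.587 open 0.0098 g 20.0
Tz 0.005 [-0.011  0.018  0.026 -0.02   0.014]
```

Call:
arm_command([
  [[0,0,0,0,0,-1.5],[0,0,0,0,0,-1.5],[0,0,0,0,0,-1.5],[0,0,0,0,0,-1.5],[0,0,0,0,0,-1.5],[0,0,0,0,0,0],[0,0,0,0,0,0],[0,0,0,0,0,0]],
])

```text
t: 13.25
tool_pos: [0.5068, 0.0263, 0.1509]
orientation: [0.255, 3.131, -0.002]
force: [-0.6, -5.4, 2.2]
opening: 0.0098
gripper_force: 20.1
```

```bash
python3 st.py; python3 avg.py
```

```text
13.25 [0.5068 0.0263 0.1509] yaw 80.7 F [-0.57 -5.45  2.19] T [-1.092 -0.071  0.281] q6 -1.456 open 0.0098 g 20.1
Tz 0.239 [0.281 0.242 0.201 0.206 0.266]
```

Call:
arm_command([
  [[0,0,0,0,0,1.5],[0,0,0,0,0,1.5],[0,0,0,0,0,1.5],[0,0,0,0,0,1.5],[0,0,0,0,0,1.5],[0,0,0,0,0,1.5],[0,0,0,0,0,1.5],[0,0,0,0,0,1.5],[0,0,0,0,0,1.5],[0,0,0,0,0,1.5],[0,0,0,0,0,0],[0,0,0,0,0,0]],
])

```text
t: 14.5
tool_pos: [0.5068, 0.0265, 0.1509]
orientation: [-0.155, 3.138, -0.002]
force: [-1.2, -4.2, 1.5]
opening: 0.0103
gripper_force: 20.0
```

```bash
python3 st.py; python3 avg.py
```

```text
14.5 [0.5068 0.0265 0.1509] yaw 95.64 F [-1.19 -4.25  1.51] T [-1.004  0.034 -0.178] q6 -1.717 open 0.0103 g 20.0
Tz -0.131 [-0.178 -0.138 -0.131 -0.066 -0.14 ]
```

Confirmed: the left cap is blocked clockwise (0.24 N m at 7.5°) and yields anticlockwise at about 0.15 N m, so it has the ordinary thread. I'll turn it back home until it resists, then unload.

Call:
arm_command([
  [[0,0,0,0,0,-1.5],[0,0,0,0,0,-1.5],[0,0,0,0,0,-1.5],[0,0,0,0,0,-1.5],[0,0,0,0,0,-1.5],[0,0,0,0,0,-1.5],[0,0,0,0,0,-1.5],[0,0,0,0,0,-1.5],[0,0,0,0,0,-1.5],[0,0,0,0,0,-1.5],[0,0,0,0,0,0],[0,0,0,0,0,0]],
])

```text
t: 15.75
tool_pos: [0.5069, 0.0263, 0.1509]
orientation: [0.256, 3.131, -0.002]
force: [-0.7, -6.4, 2.2]
opening: 0.0102
gripper_force: 20.1
```

```bash
python3 st.py; python3 avg.py
```

```text
15.75 [0.5069 0.0263 0.1509] yaw 80.64 F [-0.74 -6.41  2.25] T [-1.225 -0.057  0.244] q6 -1.455 open 0.0102 g 20.1
Tz 0.236 [0.244 0.233 0.264 0.2   0.236]
```

Call:
arm_command([
  [[0,0,0,0,0,1.5],[0,0,0,0,0,1.5],[0,0,0,0,0,1.5],[0,0,0,0,0,1.5],[0,0,0,0,0,1.5],[0,0,0,0,0,0]],
])

```text
t: 16.5
tool_pos: [0.5068, 0.0264, 0.1509]
orientation: [0.048, 3.141, -0.002]
force: [0.1, -6.3, 2.6]
opening: 0.0103
gripper_force: 20.0
```

Call:
arm_command([
  [[0,0,0,0,0,0],[0,0,0,0,0,0],[0,0,0,0,0,0],[0,0,0,0,0,0],[0,0,0,0,0,0],[0,0,1,0,0,0],[0,0,2,0,0,0],[0,0,2,0,0,0],[0,0,2,0,0,0],[0,0,2,0,0,0],[0,0,0,0,0,0],[0,0,0,0,0,0]],
], gripper=0)

```text
t: 17.5
tool_pos: [0.5077, 0.0273, 0.2426]
orientation: [0.049, 3.138, -0.0]
force: [0.1, 0.5, 0.1]
opening: 0.0465
gripper_force: 0.0
```

Call:
arm_command([
  [[-0.1,-2,0,0,0,-0.5],[-0.1,-2,0,0,0,-0.5],[-0.1,-2,0,0,0,-0.5],[-0.1,-2,0,0,0,-0.5],[-0.1,-2,0,0,0,-0.5],[-0.1,-2,0,0,0,-0.5],[0,-2,0,0,0,-0.5],[0,-2,0,0,0,0],[0,-2,0,0,0,0],[0,-2,0,0,0,0],[0,0,0,0,0,0],[0,0,0,0,0,0]],
])

```text
t: 18.5
tool_pos: [0.4999, -0.1731, 0.2391]
orientation: [-0.148, -3.136, -0.002]
force: [0.0, 0.3, -0.1]
opening: 0.0466
gripper_force: 0.0
```

Call:
arm_command([
  [[0,0,0,0,0,0],[0,0,0,0,0,0],[0,0,0,0,0,0]],
])

```text
t: 18.75
tool_pos: [0.5007, -0.1718, 0.2404]
orientation: [-0.143, -3.138, -0.0]
force: [0.3, -0.0, -0.9]
opening: 0.0466
gripper_force: 0.0
```

```bash
python3 st.py
```

```text
18.75 [ 0.5007 -0.1718  0.2404] yaw 84.77 F [ 0.3 -0.  -0.9] T [ 0.072 -0.129  0.026] q6 -1.907 open 0.0466 g 0.0
```

Call:
arm_command([
  [[0.05,-0.2,-1.2,0,0,0],[0,0,-1.2,0,0,0],[0,0,-1.2,0,0,0],[0,0,-1.2,0,0,0],[0,0,-1.2,0,0,0],[0,0,-1.2,0,0,0],[0,0,-1.0,0,0,0],[0,0,-0.8,0,0,0],[0,0,0,0,0,0],[0,0,0,0,0,0]],
])

```text
t: 19.58
tool_pos: [0.5009, -0.1747, 0.1502]
orientation: [-0.145, -3.137, -0.001]
force: [-0.3, 0.1, 1.3]
opening: 0.0466
gripper_force: 0.0
```

Call:
arm_command([
  [[0,0,0,0,0,0],[0,0,0,0,0,0],[0,0,0,0,0,0],[0,0,0,0,0,0],[0,0,0,0,0,0],[0,0,0,0,0,0],[0,0,0,0,0,0],[0,0,0,0,0,0],[0,0,0,0,0,0],[0,0,0,0,0,0]],
], gripper=-1, squeeze=22)

```text
t: 20.42
tool_pos: [0.5014, -0.1742, 0.1509]
orientation: [0.145, 3.138, 0.001]
force: [0.8, 5.1, 2.9]
opening: 0.0098
gripper_force: 22.0
```

```bash
python3 st.py; python3 avg.py
```

```text
20.42 [ 0.5014 -0.1742  0.1509] yaw 84.73 F [0.76 5.08 2.92] T [ 1.08  -0.2   -0.002] q6 -1.911 open 0.0098 g 22.0
Tz -0.021 [-0.002 -0.019  0.004 -0.033 -0.055]
```

Call:
arm_command([
  [[0,0.04,0.005,0,0,-3],[0,0,0.005,0,0,-3],[0,0,0.005,0,0,-3],[0,0,0.005,0,0,-3],[0,0,0,0,0,0],[0,0,0,0,0,0]],
])

```text
t: 21.17
tool_pos: [0.5013, -0.1744, 0.151]
orientation: [0.47, 3.106, -0.0]
force: [0.2, 2.1, 2.0]
opening: 0.01
gripper_force: 22.0
```

```bash
python3 st.py; python3 avg.py
```

```text
21.17 [ 0.5013 -0.1744  0.151 ] yaw 72.81 F [0.22 2.14 1.99] T [ 0.426 -0.205  0.136] q6 -1.702 open 0.01 g 22.0
Tz 0.153 [0.136 0.134 0.144 0.152 0.201]
```

It is turning steadily at about 0.15 N m. I'll keep loosening.

Call:
arm_command([
  [[0,0,0.005,0,0,-5],[0,0,0.005,0,0,-5],[0,0,0.005,0,0,-5],[0,0,0.005,0,0,-5],[0,0,0.005,0,0,-5],[0,0,0.005,0,0,-5],[0,0,0.005,0,0,-5],[0,0,0.005,0,0,-5],[0,0,0,0,0,0],[0,0,0,0,0,0]],
])

```text
t: 22.25
tool_pos: [0.5007, -0.1753, 0.1513]
orientation: [-1.502, -2.759, 0.003]
force: [-5.4, -2.6, 4.3]
opening: 0.0098
gripper_force: 22.0
```

```bash
python3 st.py
```

```text
22.25 [ 0.5007 -0.1753  0.1513] yaw 32.86 F [-5.38 -2.59  4.3 ] T [-0.713  0.813  0.113] q6 -1.005 open 0.0098 g 22.0
```

Call:
arm_command([
  [[0,0,0.005,0,0,-5],[0,0,0.005,0,0,-5],[0,0,0.005,0,0,-5],[0,0,0.005,0,0,-5],[0,0,0.005,0,0,-5],[0,0,0.005,0,0,-5],[0,0,0.005,0,0,-5],[0,0,0.005,0,0,-5],[0,0,0,0,0,0],[0,0,0,0,0,0]],
])

```text
t: 23.08
tool_pos: [0.4996, -0.1755, 0.1517]
orientation: [-2.355, -2.078, 0.006]
force: [-10.5, -3.9, 7.6]
opening: 0.0099
gripper_force: 22.0
```

```bash
python3 st.py
```

```text
23.08 [ 0.4996 -0.1755  0.1517] yaw -7.15 F [-10.54  -3.93   7.56] T [-0.828  1.951  0.197] q6 -0.307 open 0.0099 g 22.0
```

The torque is still fine, but the side force is up to 11 N because the grip is slightly off the turning axis. I'll ease toward the axis while continuing.

Call:
arm_command([
  [[-0.1,-0.03,0.05,0,0,0],[0,0,0,0,0,0],[0,0,0.005,0,0,-5],[0,0,0.005,0,0,-5],[0,0,0.005,0,0,-5],[0,0,0.005,0,0,-5],[0,0,0,0,0,0],[0,0,0,0,0,0]],
])

```text
t: 23.75
tool_pos: [0.4989, -0.1753, 0.152]
orientation: [-2.68, -1.637, 0.004]
force: [-8.2, -2.5, 5.0]
opening: 0.01
gripper_force: 22.0
```

```bash
python3 st.py
```

```text
23.75 [ 0.4989 -0.1753  0.152 ] yaw -27.17 F [-8.19 -2.46  4.95] T [-0.682  1.399  0.24 ] q6 0.041 open 0.01 g 22.0
```

Call:
arm_command([
  [[-0.1,-0.03,0.04,0,0,0],[0,0,0.005,0,0,-5],[0,0,0.005,0,0,-5],[0,0,0.005,0,0,-5],[0,0,0.005,0,0,-5],[0,0,0.005,0,0,-5],[0,0,0.005,0,0,-5],[0,0,0,0,0,0],[0,0,0,0,0,0]],
])

```text
t: 24.5
tool_pos: [0.4981, -0.1748, 0.1524]
orientation: [-3.012, -0.887, 0.003]
force: [-5.8, -0.1, 2.6]
opening: 0.01
gripper_force: 22.0
```

```bash
python3 st.py; python3 avg.py
```

```text
24.5 [ 0.4981 -0.1748  0.1524] yaw -57.17 F [-5.83 -0.08  2.56] T [-0.159  1.112  0.173] q6 0.564 open 0.01 g 22.0
Tz 0.152 [0.173 0.159 0.143 0.147 0.139]
```

Now at about 140°. I'll unwind 5°, let go, rise and check.

Call:
arm_command([
  [[0,0,0,0,0,2.5],[0,0,0,0,0,2.5],[0,0,0,0,0,0],[0,0,0,0,0,0]],
])

```text
t: 25.08
tool_pos: [0.4982, -0.1749, 0.1524]
orientation: [-2.97, -1.019, 0.003]
force: [-5.5, -0.8, 1.9]
opening: 0.0098
gripper_force: 22.0
```

Call:
arm_command([
  [[0,0,0,0,0,0],[0,0,0,0,0,0],[0,0,0,0,0,0],[0,0,0,0,0,0],[0,0,0,0,0,0],[0,0,1,0,0,0],[0,0,2,0,0,0],[0,0,2,0,0,0],[0,0,3,0,0,0],[0,0,3,0,0,0],[0,0,3,0,0,0],[0,0,0,0,0,0]],
], gripper=0)

```text
t: 26.08
tool_pos: [0.5016, -0.176, 0.3015]
orientation: [2.966, 1.013, 0.013]
force: [1.6, -1.0, 0.7]
opening: 0.0468
gripper_force: 0.0
```

Call:
arm_command([
  [[-1,-2.5,1,0,0,0],[-1,-2.5,1,0,0,0],[-1,-2.5,1,0,0,0],[-1,-2.5,0,0,0,0],[-1,-2.5,0,0,0,0],[-1,-2.5,0,0,0,0],[-1,-2.5,0,0,0,0],[-1,-2.5,0,0,0,0],[-1,-2.5,0,0,0,0],[0,0,0,0,0,0],[0,0,0,0,0,0],[0,0,0,0,0,0]],
])

```text
t: 27.08
tool_pos: [0.4093, -0.3997, 0.3234]
orientation: [-2.973, -1.015, -0.001]
force: [0.8, -0.4, -0.3]
opening: 0.0466
gripper_force: 0.0
```

```bash
python3 - <<'E'
from h import *
im=eyes.read_camera("top"); c=im[225:295,240:370]
cv2.imwrite("pics/c2.png",cv2.resize(c,None,fx=6,fy=6,interpolation=cv2.INTER_CUBIC))
E
python3 st.py
```

```text
27.13 [ 0.4096 -0.3993  0.3234] yaw -52.26 F [-0.71  0.14  0.9 ] T [-0.069 -0.063  0.007] q6 0.05 open 0.0464 g 0.0
```

View pics/c2.png

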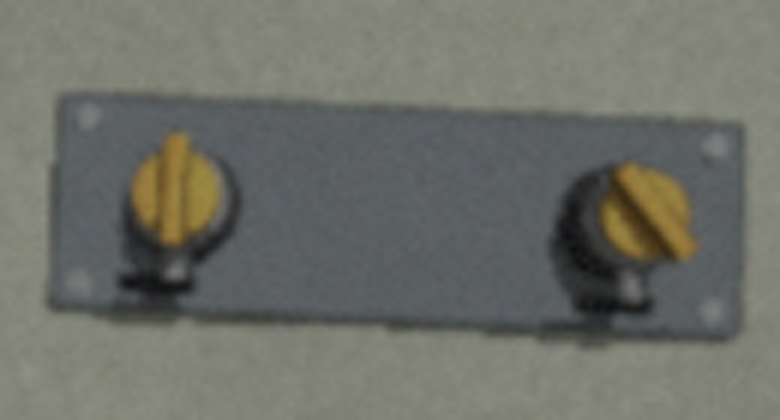

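The crop shows the left wing from (178,135) to (171,245), at its starting angle. The right wing runs from (625,170) to (688,252), which is about 140° clockwise, and both side taps are where they were.

```bash
python3 -c "
from plant import ticket; print(ticket.close_job())"
```

```text
the job is handed in; nothing more can be done
None
```

The right outlet has the left-hand thread: I loosened that cap by about 140° clockwise, screwed the left cap back fully home, and handed the job in at about 27 s.

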